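# Free the cup from the drilling jig and put it back on the stack

### The arm

A 6-joint arm with a two-finger parallel gripper is mounted at the origin on a cart in front of the work surface, level with it; the furniture and walls round the work are solid. World frame = base frame: x ahead of the robot, y to its left, z up, the work surface at z = 0. Lengths are in m, angles in rad, forces in N, time in s.
With the tool pointing down it reaches from about 0.425 to 0.95 m from the base axis. Payload 3.5 kg.
Tool frame: the origin (TCP) lies at the very end of the fingers, on their centre line; the grasp point (between the pads) lies 19 mm behind it; z points along the fingers, y is the line along which they close (so a half turn about z gives the same grasp; the last joint's range is limited). The gripper opens to 85 mm and grips with 20 to 120 N. Pads are 22 mm wide; open, the fingers measure 114 mm over their backs; the gripper's body (76 mm by 85 mm) begins 54 mm behind the grasp point. The pads swing forward as they close: fully open they stand 13 mm farther back than shut.
Start: joints at [-1.464, 0.286, 1.577, -0, 1.279, -0.15], TCP at [0.171, -0.653, 0.231] pointing down, gripper open.
Joint ranges: [-2.77, 2.77], [-0.9, 2.22], [0.21, 2.48], [-1.53, 4.67], [0.24, 2.81], [-2.84, 2.84]. Speed limits (rad/s): [2.79, 2.79, 3.14, 3.14, 3.14, 3.14].

### API

Orientations are given as a unit quaternion [x, y, z, w].
In Python, from rig import telemetry, get_image, bot, spot_in, silhouettes, landmark_of gives the robot as it stands.
- The arm moves only by the tool arm_command, never from a script. Its argument "targets" is a list that holds one entry, the list of rows, each a list of 7 numbers: the shift along the tool's x, y, z in cm, then the turn, a rotation vector about the tool's x, y, z in degrees, then the opening, from 0 (shut) to 1 (fully open). In form: [[[tx, ty, tz, rx, ry, rz, fingers], ...]]. A call has 1 to 12 rows; each row is the pose to reach, as a shift and turn from the pose commanded when the call began, along the tool's axes at that moment; what a row does not reach only later rows make up. A row lasts 1/10 s, in which the tool goes at most 50 mm and 8.59 degrees, less where a joint would pass 70% of its speed; a pose out of reach is approached as far as the arm can. A call with a gripper value outside its range is refused whole. The fingers move at their own pace and stop on an object; the grip force is fixed at half the most. Time passes only in rows, so rows that repeat a pose let the fingers close. It gives the time, the measured TCP pose, the force, the opening and the grip force at its end, in the units of the state.
- telemetry.state(): the state, without advancing time (a new reading comes with each control period).
- get_image(name): name is "scene" or "top"; returns a dict with "pixels" (420x560x3 uint8, red, green, blue), "intrinsics" (3x3 intrinsics, pixels), "D" ([k1, k2, p1, p2, k3] as OpenCV has them; the pictures are not rectified), "pose" (4x4, takes a point from camera to world coordinates). Camera axes: x right, y up, looking along -z (the intrinsics and any distortion apply to the point x, -y, -z); pixel columns grow to the right and rows downward; lengths in m; the calibration is good to about 2 mm. A picture is of the moment at which its call begins. There is no depth.
- bot.hand_in(): hands the job in; it is judged then, once.
Trained networks look in the newest picture that a camera, given by its name, has taken for a name from the list of things; names that differ only in an ending like _2 or _b are one class to them, and where a whole thing is asked for, a point or a joint stands for the part that bears it (a point fixed in the world has none). Each returns a list of dicts, best first, with "score" (0 to 1); they miss things now and then, are a little off and sometimes report something else, mostly with a low value. They report only what shows in the picture. A call takes as long as a camera call. They do not tell look-alikes from the thing itself.
- spot_in(camera, label): "location" ([x, y, z] in m, in the coordinates of the camera as it stood for that picture, good to about 4 mm: the middle of the surface that is visible of it).
- silhouettes(camera, label): "pixels" (420x560 bool, what is visible of it).
- landmark_of(camera, label): "location" ([x, y, z] in m, in the coordinates of the camera as it stood for that picture, good to about 4 mm: a listed point, or the origin of a listed thing).
The state is a dict: "time_s": time; "joint_pos": joint angles; "joint_vel": joint speeds; "effort": joint torques, N m; "tool_pos": TCP position; "tool_rot": TCP orientation; "wrist_force": force on the tool from outside, world axes, zero at the start; "wrist_torque": the same for the moment, N m; "grip_width": finger opening in m; "grasp_force": force on a finger pad.
Only numpy, scipy, OpenCV 4.12 (cv2) and the standard library are available. Lean on these libraries where they do the work, as an engineer would, in place of code of your own. Each camera call takes 0.05 s, during which the arm holds its last target. There are 200 camera calls.

### The job

Turn the black wing knob on the blue jig to draw its clamping jaw fully back; nobody knows whether this screw is left-handed or right-handed, so try it and turn it the way that gives. Then take the aluminium cup out of the jig and nest it, mouth up, fully home in the two identical cups that stand stacked on the bench, leaving that stack standing where it is and not disturbing the tape measure, the marker and the blue screwdriver.

Things in the scene. Friction and masses are not known exactly. Their poses are not given: they have to be found in the camera images.
- jig: blue drilling jig fixed to the bench; base plate 100 x 194 x 14 mm. Origin: centre of its underside; y axis lengthwise, from headstock plate to knob. Along y (mm): headstock plate -93 to -81 (52 wide, top z 100), V rests at -70 and -22 (under 46 wide, below z 60: the cup's sides are free for fingers), grey jaw block -5 to 17 when closed (56 wide, top z 96), screw housing 53 to 93 (70 wide, top z 76).
- knob_grip (a point): on the vertical axis of the black wing knob, at mid height of the wing (46 mm long, 12 thick, from 12 mm below, where a hub 36 mm wide begins, to 13 above); 102 mm over the bench, 73 mm from the jig's origin along its y. At the start the wing lies along the jig's x axis. It turns one way only, 1.35 rad to its stop; the other way it is barred: 0.02 rad, under 0.1 if forced. Turning takes 0.1 to 0.2 N m.
- knob (a joint): turn of the knob in rad, 0 at the start (clamped), positive anticlockwise from above. It gives either to +1.35 or to -1.35: which one changes from start to start and cannot be seen. It stays where it is left.
- jaw (a joint): travel in m of the grey jaw with its white plug nose along the jig's +y, away from the cup: 0 clamped (nose 15 mm inside the cup's mouth, so the cup cannot be taken out), 0.031 fully back. Driven by the knob alone: travel = 0.040 x (1 - cos(turn)).
- cup: aluminium cup, 70 mm high, about 70 g. Origin: centre of its base's underside; z to the mouth. Body radius 17 mm at the base, 25 at 45 mm; above it a cylindrical collar, radius 30, from 45 to 70 mm: grip there. Starts lying in the jig, z along the jig's +y, axis at jig x 0, height 70 mm, base at jig y -80, mouth at -10 mm. Lying on the bench, its axis is 11 degrees from level, mouth end higher.
- stack_bottom: lower one of the two identical cups standing mouth up on the bench; same shape and origin as the cup. The bench between jig and stack is free.
- stack_top: upper cup of the stack, nested in the lower one and 25 mm higher; same shape and origin. A cup nested fully home in it has its origin another 25 mm higher and its collar resting on this one's rim, with about 2 mm of play.
- tape_measure: bystander: yellow tape measure, 63 x 83 x 36 mm, origin under its centre.
- marker: bystander: black marker pen, 14 x 124 x 16 mm, lying, origin under its centre.
- driver_blue: bystander: blue-handled screwdriver, 27 x 200 x 26 mm, lying, origin under its centre.
Mind the look-alikes: they are no part of the job. What is shaped like the cup but pink or turquoise is not meant.

How it is judged:
On the way:
1. the jaw is drawn fully back (more than 27 mm) by turning the knob, while the cup still lies in the jig (value of joint jaw above 0.027 m and distance of cup from where it was at the start of the episode below 0.02 m), for 0.2 s.
At the end, for the whole second after the job is handed in: The jaw is still back (over 24 mm); the cup stands mouth up (within 0.1 rad) and at rest, nested in the upper cup of the stack: centres within 6 mm, 21 to 29 mm higher than it; the stack stands upright on the bench, still nested (within 6 mm, no more than 29 mm apart), within 40 mm of where it was (horizontal distance between cup and stack_top below 0.006 m and z of cup in the frame of stack_top between 0.021 and 0.029 m and angle between each of cup, stack_bottom's own z axis and vertical below 0.1 rad and horizontal distance between stack_top and stack_bottom below 0.006 m and z of stack_top in the frame of stack_bottom below 0.029 m and height (world z) of stack_bottom below 0.006 m and distance of stack_bottom from where it was at the start of the episode below 0.04 m and value of joint jaw above 0.024 m and linear speed of cup below 0.02 m/s); the robot touches nothing.
It fails at once if the tape measure, marker or blue screwdriver is moved more than 30 mm (distance of any of tape_measure, marker, driver_blue from where it was at the start of the episode above 0.03 m).
It also fails if it takes over 58 s, if anything falls off the work surface, if the arm or the gripper's body presses on something with over 40 N, if the wrist force passes 120 N, or if a joint passes its speed limit or range.

## Working session

There is one attempt and no reset: what is moved stays moved. The work goes in short steps, Python scripts to look and compute and a tool call to move; the robot and the scene stay as the last step left them, time stands still between calls to the robot, and variables do not carry over. Pictures are saved under pics/ and viewed, at most 13 in all, crops included, and the job is handed in when it is done.

Besides the shell and the picture viewer there is one more tool, called after "Request:" as name([rows], argument=value, ...), one row to a line, values as JSON. arm_command: Moves the arm, as the interface text tells. Its arguments: {"type":"object","properties":{"targets":{"type":"array"}},"required":["targets"]}

```bash
mkdir -p pics; ls
cat > h.py <<'E'
import numpy as np, cv2
from rig import telemetry, get_image, bot, spot_in, silhouettes, landmark_of
from scipy.spatial.transform import Rotation as R
def w(im,p): return (im["pose"]@np.r_[p,1])[:3]
def px(im,P):
    c=(np.linalg.inv(im["pose"])@np.r_[P,1])[:3]; c=c*[1,-1,-1]
    return cv2.projectPoints(c.reshape(1,1,3),np.zeros(3),np.zeros(3),im["intrinsics"],np.array(im["D"],float))[0].ravel()
def ray(im,uv,z):
    n=cv2.undistortPoints(np.array([[uv]],float),im["intrinsics"],np.array(im["D"],float)).ravel()
    d=im["pose"][:3,:3]@np.array([n[0],-n[1],-1]); o=im["pose"][:3,3]
    return o+d*(z-o[2])/d[2]
E
python3 - <<'E'
from h import *
for c in ["scene","top"]:
    im=get_image(c); cv2.imwrite(f"pics/{c}0.png",im["pixels"][:,:,::-1])
    print(c,im["pose"][:3,3].round(3))
    for l in ["jig","knob_grip","cup","stack_bottom","stack_top","tape_measure","marker","driver_blue"]:
        for d in landmark_of(c,l)[:4]:
            P=w(im,d["location"]); print(l,round(d["score"],2),P.round(3),px(im,P).round(0))
print(telemetry.state())
E
```

```text
pics
scene [-0.02   0.652  0.657]
jig 0.58 [ 0.549  0.256 -0.001] [234. 270.]
knob_grip 0.83 [0.55  0.331 0.103] [201. 250.]
cup 0.79 [0.542 0.178 0.068] [262. 233.]
cup 0.62 [0.452 0.224 0.018] [274. 280.]
cup 0.57 [0.502 0.424 0.016] [180. 318.]
stack_bottom 0.84 [ 0.504 -0.108 -0.   ] [353. 213.]
stack_top 0.62 [ 0.504 -0.118  0.028] [356. 203.]
tape_measure 0.6 [0.726 0.183 0.   ] [214. 221.]
marker 0.79 [0.362 0.309 0.004] [273. 332.]
driver_blue 0.84 [ 0.733  0.389 -0.001] [140. 257.]
top [0.401 0.115 1.072]
jig 0.67 [0.551 0.256 0.001] [224. 209.]
knob_grip 0.58 [0.551 0.33  0.1  ] [187. 203.]
cup 0.94 [0.543 0.175 0.07 ] [254. 209.]
cup 0.85 [0.452 0.224 0.015] [235. 249.]
cup 0.65 [0.505 0.422 0.015] [157. 225.]
stack_bottom 0.39 [ 0.503 -0.106  0.   ] [367. 231.]
stack_bottom 0.25 [ 0.504 -0.112  0.022] [372. 230.]
stack_top 0.92 [ 0.503 -0.113  0.024] [372. 230.]
tape_measure 0.91 [0.726 0.179 0.002] [257. 143.]
marker 0.62 [ 0.366  0.312 -0.003] [199. 283.]
driver_blue 0.86 [0.734 0.392 0.001] [176. 139.]
driver_blue 0.73 [0.548 0.333 0.103] [185. 204.]
{'time_s': 0.9, 'joint_pos': array([-1.46400818e+00,  2.86278553e-01,  1.57665587e+00,  3.35409242e-05,
        1.27859580e+00, -1.50011171e-01]), 'joint_vel': array([-0.00168332, -0.00156228,  0.00097336,  0.0018565 , -0.00131982,
       -0.00135657]), 'effort': array([-2.67569285e-04, -4.05959308e+01, -2.92943913e+01, -2.02859737e-04,
        4.50441266e-04, -2.60843805e-06]), 'tool_pos': array([ 0.17147059, -0.65286506,  0.23136311]), 'tool_rot': array([9.91768701e-01, 1.28042347e-01, 1.53814045e-05, 3.15568940e-05]), 'wrist_force': array([ 0.86354588, -0.73933026,  0.04269704]), 'wrist_torque': array([0.05692816, 0.00983303, 0.01530305]), 'grasp_force': 0.0, 'grip_width': 0.08554474324088766}
```

View pics/scene0.png

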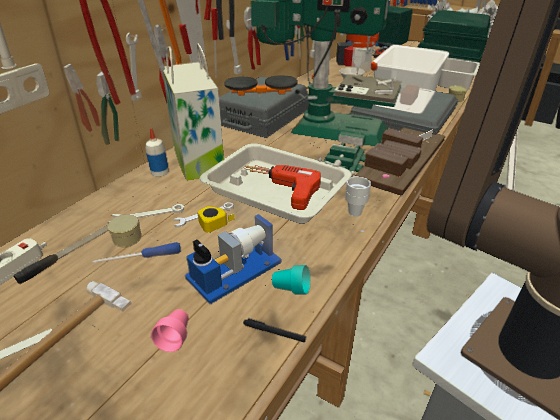

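Run:
```python
import cv2
a=cv2.imread("pics/top0.png")[120:320,110:430]
cv2.imwrite("pics/topc.png",cv2.resize(a,None,fx=2.5,fy=2.5,interpolation=cv2.INTER_CUBIC))
```

```text
(no output)
```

View pics/topc.png

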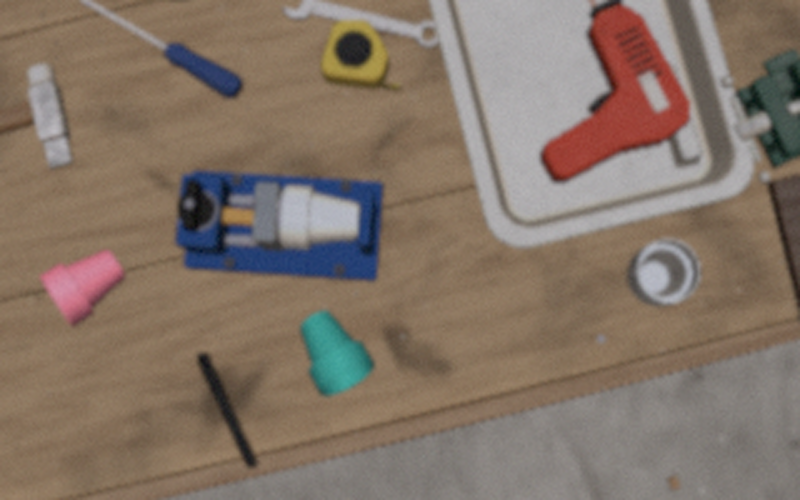

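Scene picture: the aluminium cup lies in the jig at (248,240), with the knob at (201,250) and the stack at (358,197). Things that could be taken for the cup: turquoise (292,279), pink (171,330), and the stack cups (358,197). The top crop confirms that the grey cup inside the blue jig, top pixel about (240,207), is the one I want. Next I refine the jig yaw and stack centre from the pixels.

```bash
cat >> h.py <<'E'
def row(P,yaw,s=None):
    """row numbers (cm,deg) for a tool-down pose at P with tool x at yaw deg, from the current pose"""
    s=s or telemetry.state(); R0=R.from_quat(s["tool_rot"])
    t=R0.inv().apply(np.array(P)-s["tool_pos"])*100
    Rt=R.from_euler("z",yaw,degrees=True)*R.from_euler("x",180,degrees=True)
    return t.round(2), (R0.inv()*Rt).as_rotvec(degrees=True).round(1)
E
python3 - <<'E'
from h import *
for c in ["top","scene"]:
    im=get_image(c)
    for l,z in [("jig",.014),("stack_top",.095),("cup",0.07),("knob_grip",.11)]:
        for d in silhouettes(c,l)[:2]:
            m=d["pixels"].astype(np.uint8); ys,xs=np.nonzero(m)
            r=cv2.minAreaRect(np.c_[xs,ys].astype(np.float32)); b=cv2.boxPoints(r)
            print(c,l,round(d["score"],2),m.sum(),[ray(im,p,z)[:2].round(4).tolist() for p in b])
            if c=="top" and l=="stack_top":
                e=cv2.minEnclosingCircle(np.c_[xs,ys].astype(np.float32)); print("circ",ray(im,e[0],z),e)
    for q in [(262.8,192.8),(260.4,231.6),(184.4,226.4)]:
        if c=="top": print(ray(im,q,.014).round(4))
s=telemetry.state()
print(row([.48,-.25,.24],90,s),row([.55,.05,.24],140,s),row([.55,.33,.2],177,s))
E
```

```text
top jig 0.83 2576 [[0.5035, 0.3655], [0.6047, 0.3641], [0.5949, 0.1586], [0.4945, 0.1626]]
top stack_top 0.69 594 [[0.4857, -0.0655], [0.5419, -0.0937], [0.5155, -0.1489], [0.4595, -0.1201]]
circ [ 0.50152972 -0.10650765  0.095     ] ((375.8146057128906, 228.06179809570312), 14.123710632324219)
top stack_top 0.28 2551 [[0.4953, 0.3463], [0.5887, 0.3455], [0.5803, 0.1554], [0.4878, 0.1587]]
circ [0.53892462 0.24965532 0.095     ] ((221.59817504882812, 208.81100463867188), 43.38553237915039)
top cup 0.75 690 [[0.445, 0.2447], [0.4729, 0.1922], [0.4039, 0.1554], [0.3764, 0.2075]]
top cup 0.67 532 [[0.487, 0.4821], [0.5251, 0.426], [0.4769, 0.3911], [0.4391, 0.4468]]
top knob_grip 0.47 247 [[0.576, 0.3452], [0.5766, 0.3127], [0.5282, 0.3103], [0.5275, 0.3425]]
[0.593 0.159 0.014]
[0.4954 0.1624 0.014 ]
[0.5042 0.3523 0.014 ]
scene jig 0.74 4080 [[0.6761, 0.3365], [0.6936, 0.0562], [0.4826, 0.1451], [0.4933, 0.3764]]
scene stack_top 0.87 408 [[0.5411, -0.1145], [0.5005, -0.1579], [0.4442, -0.0825], [0.482, -0.0422]]
scene cup 0.94 1170 [[0.4535, 0.515], [0.5084, 0.4429], [0.4414, 0.422], [0.3941, 0.4934]]
scene cup 0.83 893 [[0.4478, 0.2326], [0.3954, 0.1766], [0.3411, 0.234], [0.3896, 0.2858]]
scene knob_grip 0.88 333 [[0.5796, 0.3287], [0.556, 0.3034], [0.5002, 0.3435], [0.5222, 0.3672]]
(array([ 40.07, -31.13,  -0.87]), array([  0. ,  -0. , -75.3])) (array([ 54.46, -58.37,  -0.87]), array([   0. ,    0. , -125.3])) (array([ 61.57, -85.45,   3.13]), array([   0. ,    0. , -162.3]))
```

Request:
arm_command([
  [[20,-15.5,-0.4,0,0,-38,0.5],[40,-31,-0.9,0,0,-75,0.5],[40,-31,-0.9,0,0,-75,0.5],[40,-31,-0.9,0,0,-75,0.5],[40,-31,-0.9,0,0,-75,0.5],[40,-31,-0.9,0,0,-75,0.5],[40,-31,-0.9,0,0,-75,0.5],[40,-31,-0.9,0,0,-75,0.5],[40,-31,-0.9,0,0,-75,0.5],[54.5,-58.4,-0.9,0,0,-125,0.5],[54.5,-58.4,-0.9,0,0,-125,0.5],[54.5,-58.4,-0.9,0,0,-125,0.5]],
])

```text
time_s: 2.6
tool_pos: [0.4893, -0.1504, 0.2401]
tool_rot: [0.531, 0.847, 0.0, 0.0]
wrist_force: [0.1, 0.4, -0.1]
grip_width: 0.0422
grasp_force: 0.0
```

Run:
```python
from h import *
s=telemetry.state(); print(s["time_s"],s["tool_pos"],s["joint_pos"].round(2))
print(row([.55,.05,.24],140,s),row([.5515,.3295,.18],177.4,s))
```

```text
2.6 [ 0.48930231 -0.15041056  0.24005607] [-0.5  -0.09  1.96  0.    1.26 -0.95]
(array([15.39, 14.2 ,  0.  ]), array([  0. ,   0. , -24.2])) (array([40.48, 26.51,  5.99]), array([  0. ,   0.1, -61.6]))
```

Request:
arm_command([
  [[15.4,14.2,0,0,0,-24,0.5],[15.4,14.2,0,0,0,-24,0.5],[15.4,14.2,0,0,0,-24,0.5],[40.5,26.5,6,0,0,-61.6,0.5],[40.5,26.5,6,0,0,-61.6,0.5],[40.5,26.5,6,0,0,-61.6,0.5],[40.5,26.5,6,0,0,-61.6,0.5],[40.5,26.5,6,0,0,-61.6,0.5],[40.5,26.5,6,0,0,-61.6,0.5],[40.5,26.5,6,0,0,-61.6,0.5],[40.5,26.5,6,0,0,-61.6,0.5],[40.5,26.5,6,0,0,-61.6,0.5]],
])

```text
time_s: 3.8
tool_pos: [0.5533, 0.328, 0.1792]
tool_rot: [0.024, 1.0, -0.0, -0.0]
wrist_force: [0.1, -0.0, -0.2]
grip_width: 0.0427
grasp_force: 0.0
```

Run:
```python
from h import *
im=get_image("scene"); cv2.imwrite("pics/s1.png",cv2.resize(im["pixels"][130:330,100:380,::-1],None,fx=2.8,fy=2.8,interpolation=cv2.INTER_CUBIC))
for d in landmark_of("scene","knob_grip")[:2]: print(d["score"],w(im,d["location"]).round(4))
s=telemetry.state(); print(s["time_s"],s["tool_pos"],s["joint_pos"].round(2))
print(row([.5515,.3295,.094],177.4,s))
```

```text
0.82 [0.5513 0.3304 0.1026]
0.28 [0.545  0.1761 0.0662]
3.9 [0.55393182 0.32646419 0.1799585 ] [ 0.38  0.26  1.7  -0.    1.18 -1.14]
(array([0.26, 0.29, 8.6 ]), array([-0. ,  0. , -0.3]))
```

View pics/s1.png

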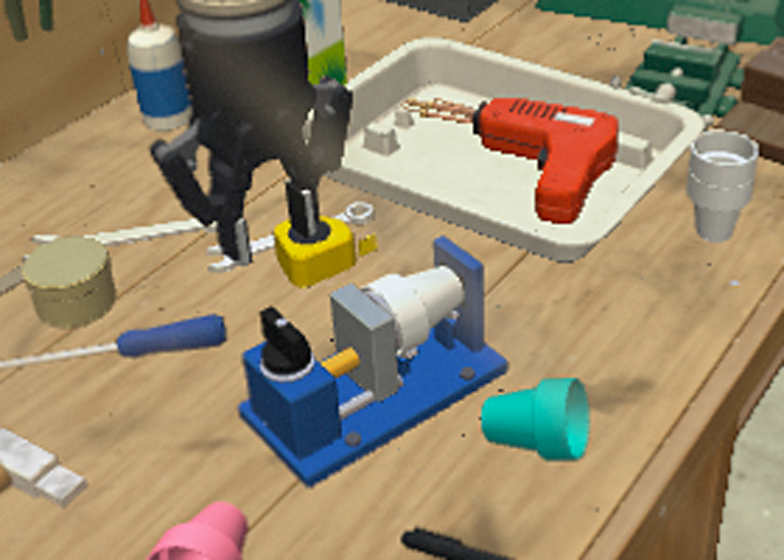

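Scene crop: the gripper hovers above the knob, with the fingers at (235,245) and (305,215) straddling along the jig's y. The wing knob is at (285,345), and the cup sits at (420,310) in the jig. Now I descend and close on the wing.

Request:
arm_command([
  [[0.25,0.35,4,0,0,-0.3,0.5],[0.25,0.35,7,0,0,-0.3,0.5],[0.25,0.35,8.5,0,0,-0.3,0.5],[0.25,0.35,8.5,0,0,-0.3,0.5],[0.25,0.35,8.5,0,0,-0.3,0],[0.25,0.35,8.5,0,0,-0.3,0],[0.25,0.35,8.5,0,0,-0.3,0],[0.25,0.35,8.5,0,0,-0.3,0],[0.25,0.35,8.5,0,0,-0.3,0],[0.25,0.35,8.5,0,0,-0.3,0]],
])

```text
time_s: 4.9
tool_pos: [0.553, 0.3302, 0.0975]
tool_rot: [0.022, 1.0, -0.001, 0.002]
wrist_force: [-0.4, -5.5, 5.2]
grip_width: 0.0108
grasp_force: 61.7
```

Run:
```python
from h import *
s=telemetry.state(); print({k:np.round(v,3) for k,v in s.items()})
```

```text
{'time_s': np.float64(4.9), 'joint_pos': array([ 0.382,  0.353,  1.752, -0.003,  1.034, -1.143]), 'joint_vel': array([-0.001,  0.   , -0.001, -0.   ,  0.   , -0.001]), 'effort': array([  2.691, -36.803, -24.885,   0.956,  -0.604,   0.07 ]), 'tool_pos': array([0.553, 0.33 , 0.098]), 'tool_rot': array([ 0.022,  1.   , -0.001,  0.002]), 'wrist_force': array([-0.419, -5.549,  5.245]), 'wrist_torque': array([-0.842,  0.094,  0.056]), 'grasp_force': np.float64(61.663), 'grip_width': np.float64(0.011)}
```

Request:
arm_command([
  [[0,0,-0.15,0,0,-3,0],[0,0,-0.15,0,0,-6,0],[0,0,-0.15,0,0,-9,0],[0,0,-0.15,0,0,-9,0]],
])

```text
time_s: 5.3
tool_pos: [0.553, 0.3303, 0.0976]
tool_rot: [-0.056, 0.998, -0.0, 0.002]
wrist_force: [3.2, -3.9, 0.5]
grip_width: 0.0108
grasp_force: 61.0
```

Run:
```python
from h import *
s=telemetry.state(); print({k:np.round(v,3) for k,v in s.items()}); print((R.from_quat(s["tool_rot"])).as_matrix().round(3))
```

```text
{'time_s': np.float64(5.3), 'joint_pos': array([ 0.382,  0.353,  1.752, -0.002,  1.033, -1.3  ]), 'joint_vel': array([-0.   , -0.001, -0.001, -0.003,  0.001,  0.033]), 'effort': array([  3.185, -39.336, -25.198,   0.993,   0.254,  -0.042]), 'tool_pos': array([0.553, 0.33 , 0.098]), 'tool_rot': array([-0.056,  0.998, -0.   ,  0.002]), 'wrist_force': array([ 3.243, -3.932,  0.462]), 'wrist_torque': array([-0.589, -0.373,  0.11 ]), 'grasp_force': np.float64(61.027), 'grip_width': np.float64(0.011)}
[[-0.994 -0.112  0.004]
 [-0.112  0.994 -0.   ]
 [-0.004 -0.001 -1.   ]]
```

Request:
arm_command([
  [[0,0,0,0,0,-5,0],[0,0,0,0,0,-10,0],[0,0,0,0,0,-10,0]],
])

```text
time_s: 5.6
tool_pos: [0.553, 0.3305, 0.0976]
tool_rot: [-0.142, 0.99, -0.0, 0.002]
wrist_force: [3.1, -4.0, 0.9]
grip_width: 0.0107
grasp_force: 61.1
```

Run:
```python
from h import *
s=telemetry.state(); print({k:np.round(v,3) for k,v in s.items() if k[:2] in("to","wr","gr")})
im=get_image("scene"); cv2.imwrite("pics/s2.png",cv2.resize(im["pixels"][190:320,150:300,::-1],None,fx=4,fy=4,interpolation=cv2.INTER_CUBIC))
```

```text
{'tool_pos': array([0.553, 0.331, 0.098]), 'tool_rot': array([-0.142,  0.99 , -0.   ,  0.002]), 'wrist_force': array([ 3.124, -3.994,  0.865]), 'wrist_torque': array([-0.584, -0.504,  0.123]), 'grasp_force': np.float64(61.102), 'grip_width': np.float64(0.011)}
```

View pics/s2.png

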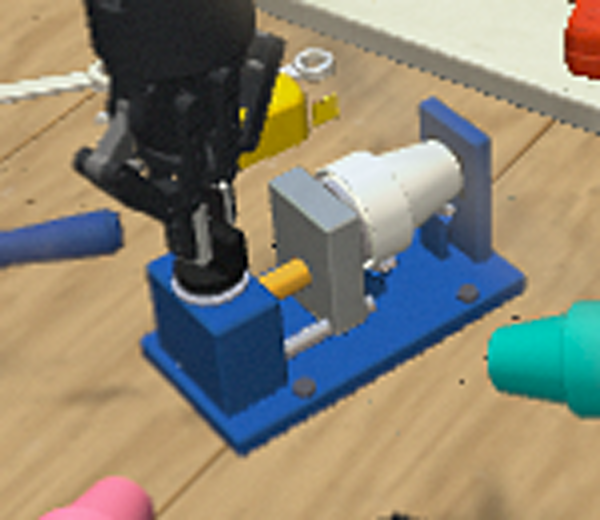

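The crop shows the fingers on the wing at (205,250), and the knob has turned 19° at a steady 0.12 N·m. That is well past the 0.1 rad a barred direction allows, so anticlockwise gives. I continue to the stop.

Request:
arm_command([
  [[0,0,0,0,0,-7,0],[0,0,0,0,0,-14,0],[0,0,0,0,0,-21,0],[0,0,0,0,0,-28,0],[0,0,0,0,0,-35,0],[0,0,0,0,0,-42,0],[0,0,0,0,0,-49,0],[0,0,0,0,0,-54,0],[0,0,0,0,0,-57,0],[0,0,0,0,0,-59,0],[0,0,0,0,0,-59,0],[0,0,0,0,0,-59,0]],
])

```text
time_s: 6.85
tool_pos: [0.5522, 0.3312, 0.0976]
tool_rot: [-0.611, 0.792, -0.0, 0.001]
wrist_force: [1.1, -3.0, 4.4]
grip_width: 0.0105
grasp_force: 61.5
```

Run:
```python
from h import *
s=telemetry.state(); print({k:np.round(v,3) for k,v in s.items() if k[:2] in("to","wr","gr","jo")})
im=get_image("top"); cv2.imwrite("pics/t2.png",cv2.resize(im["pixels"][160:260,160:300,::-1],None,fx=5,fy=5,interpolation=cv2.INTER_CUBIC))
```

```text
{'joint_pos': array([ 0.383,  0.353,  1.752,  0.   ,  1.035, -2.502]), 'joint_vel': array([-0.002,  0.002, -0.   ,  0.   ,  0.002, -0.005]), 'tool_pos': array([0.552, 0.331, 0.098]), 'tool_rot': array([-0.611,  0.792, -0.   ,  0.001]), 'wrist_force': array([ 1.145, -2.987,  4.381]), 'wrist_torque': array([-0.254, -0.074,  0.04 ]), 'grasp_force': np.float64(61.499), 'grip_width': np.float64(0.011)}
```

View pics/t2.png

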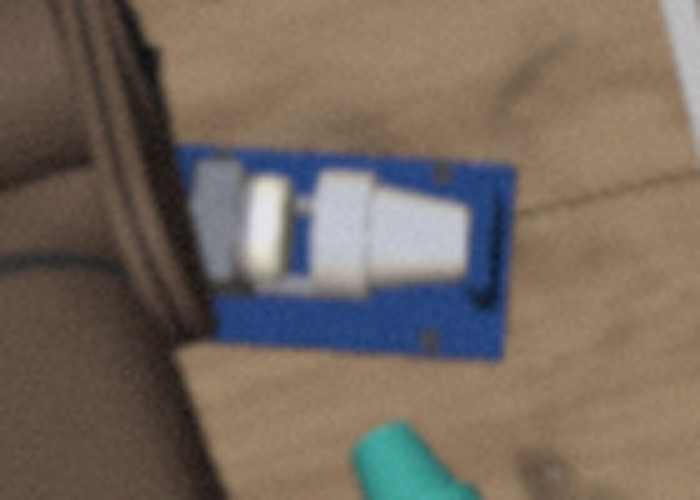

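Top crop: the jaw block (215,225) and its white nose (268,230) stand clear of the cup mouth (315,235). I press on a little to be sure of reaching the stop.

Request:
arm_command([
  [[0,0,0,0,0,-2,0],[0,0,0,0,0,-4,0],[0,0,0,0,0,-4,0]],
])

```text
time_s: 7.2
tool_pos: [0.5522, 0.3312, 0.0976]
tool_rot: [-0.635, 0.772, 0.001, 0.001]
wrist_force: [0.5, -3.7, 5.4]
grip_width: 0.0104
grasp_force: 73.9
```

Run:
```python
from h import *
s=telemetry.state(); print({k:np.round(v,3) for k,v in s.items() if k[:2] in("to","wr","gr","jo")})
im=get_image("top")
# column brightness edge of the jaw face: predicted pixel for travel 0.031 vs 0.026
O=np.array([.5485,.256,0]); y=np.array([np.sin(np.radians(2.6)),np.cos(np.radians(2.6)),0])
for t in (.022,.026,.031): print(t,"face top",px(im,O+y*(-.005+t)+[0,0,.096]),"nose",px(im,O+y*(-.025+t)+[0,0,.07]),"mouth top",px(im,O+y*-.010+[0,0,.1]), "mouth mid",px(im,O+y*-.010+[0,0,.07]),"head",px(im,O+y*-.081+[0,0,.1]),"base",px(im,O+y*-.097+[0,0,.014]))
cv2.imwrite("pics/t3.png",cv2.resize(im["pixels"][190:230,190:270,::-1],None,fx=10,fy=10,interpolation=cv2.INTER_CUBIC))
```

```text
{'joint_pos': array([ 0.382,  0.353,  1.752,  0.003,  1.035, -2.567]), 'joint_vel': array([-0.001,  0.001, -0.   ,  0.001,  0.001,  0.019]), 'tool_pos': array([0.552, 0.331, 0.098]), 'tool_rot': array([-0.635,  0.772,  0.001,  0.001]), 'wrist_force': array([ 0.481, -3.717,  5.371]), 'wrist_torque': array([-0.492, -0.107, -1.483]), 'grasp_force': np.float64(73.891), 'grip_width': np.float64(0.01)}
0.022 face top [211.661402   204.10403742] nose [221.73800888 206.33692429] mouth top [223.0493205  204.60083808] mouth mid [224.67632774 206.52988138] head [253.85683808 206.61982286] base [262.25064414 212.13447659]
0.026 face top [209.9448023  203.99158988] nose [220.06001597 206.22672944] mouth top [223.0493205  204.60083808] mouth mid [224.67632774 206.52988138] head [253.85683808 206.61982286] base [262.25064414 212.13447659]
0.031 face top [207.80040469 203.85112611] nose [217.9636335  206.08905623] mouth top [223.0493205  204.60083808] mouth mid [224.67632774 206.52988138] head [253.85683808 206.61982286] base [262.25064414 212.13447659]
```

View pics/t3.png

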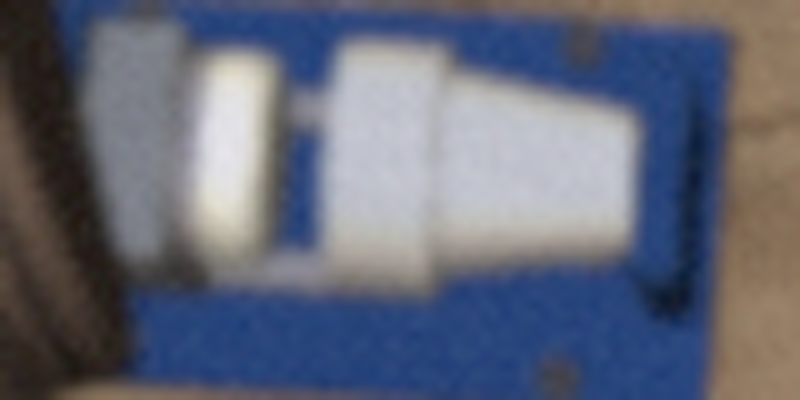

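The jaw face at (183,150) in the crop gives about 30 mm of travel, and the reaction torque shows the knob is at its stop. I release, rise, and lean the tool over the cup to learn the arm's kinematics.

Request:
arm_command([
  [[0,0,0,0,0,3,0],[0,0,0,0,0,3,0.4],[0,0,0,0,0,3,0.5],[0,0,0,0,0,3,0.5],[0,0,-4,0,0,3,0.6],[0,0,-9,0,0,3,1],[0,0,-14,0,0,11,1],[0,0,-16,0,0,19,1],[0,0,-16,0,0,27,1],[0,0,-16,0,0,35,1],[0,0,-16,0,0,43,1],[0,0,-16,0,0,51,1]],
])

```text
time_s: 8.45
tool_pos: [0.5509, 0.3312, 0.2556]
tool_rot: [-0.243, 0.97, 0.0, -0.001]
wrist_force: [-0.2, -0.1, 0.6]
grip_width: 0.0851
grasp_force: 0.0
```

```bash
cat >> h.py <<'E'
O=np.array([.5490,.256,0]); jy=np.array([np.sin(np.radians(2.6)),np.cos(np.radians(2.6)),0])
def row2(P,Rt,s=None):
    s=s or telemetry.state(); R0=R.from_quat(s["tool_rot"])
    return (R0.inv().apply(np.array(P)-s["tool_pos"])*100).round(2),(R0.inv()*Rt).as_rotvec(degrees=True).round(1)
def tool(yaw,tilt=0): # tool x at yaw; tilt about tool y (deg)
    return R.from_euler("z",yaw,degrees=True)*R.from_euler("x",180,degrees=True)*R.from_euler("y",tilt,degrees=True)
E
python3 - <<'E'
from h import *
for c in ["top","scene"]:
    im=get_image(c)
    for l in ["cup","knob_grip"]:
        for d in landmark_of(c,l)[:3]: print(c,l,round(d["score"],2),w(im,d["location"]).round(4))
s=telemetry.state(); print(s["time_s"],s["tool_pos"],s["joint_pos"].round(3))
print(tool(87.4,20).as_matrix().round(2), tool(87.4,-20).as_matrix().round(2))
P=O-.0225*jy+[0,0,.2]; print(P)
print(row2([.55,.30,.27],tool(170),s),row2(P,tool(87.4),s))
E
```

```text
top cup 0.86 [0.5436 0.1788 0.0695]
top cup 0.66 [0.4527 0.2255 0.0155]
top cup 0.3 [ 0.5019 -0.1099  0.0239]
top knob_grip 0.53 [0.5487 0.3301 0.103 ]
scene cup 0.97 [0.5468 0.1785 0.0698]
scene cup 0.75 [0.4526 0.221  0.0189]
scene cup 0.74 [0.5053 0.4261 0.0151]
scene knob_grip 0.88 [0.5497 0.3295 0.1038]
8.75 [0.55124495 0.33098202 0.2559551 ] [ 0.383  0.2    1.635  0.     1.307 -1.686]
[[ 0.04  1.    0.02]
 [ 0.94 -0.05  0.34]
 [ 0.34  0.   -0.94]] [[ 0.04  1.   -0.02]
 [ 0.94 -0.05 -0.34]
 [-0.34  0.   -0.94]]
[0.54797933 0.23352316 0.2       ]
(array([ 1.59, -2.66, -1.4 ]), array([ 0. , -0. , 38.5])) (array([ 4.94, -8.41,  5.6 ]), array([ -0. ,  -0. , 121.1]))
```

```bash
sed -i 's/O=np.array(\[.5490,.256,0\])/O=np.array([.5490,.2575,0])/' h.py
python3 - <<'E'
from h import *
s=telemetry.state()
Rt=tool(87.4,-20); a=Rt.as_matrix()[:,2]; G=O-.0225*jy+[0,0,.07]
for k in (-.12,): print(G+a*k,row2(G+a*k,Rt,s))
print(row2([.55,.29,.27],tool(120,-8),s))
E
```

```text
[0.54984114 0.27602333 0.18276311] (array([ 2.74, -4.76,  7.32]), array([ 21.1, -11.9, 119.7]))
(array([ 2.07, -3.54, -1.4 ]), array([ 6.2, -6.4, 88.4]))
```

Request:
arm_command([
  [[1,-1.8,-0.7,3,-3,44,1],[2,-3.5,-1.4,6.2,-6.4,88,1],[2,-3.5,-1.4,6.2,-6.4,88,1],[2,-3.5,-1.4,6.2,-6.4,88,1],[2,-3.5,-1.4,6.2,-6.4,88,1],[2,-3.5,-1.4,6.2,-6.4,88,1],[2,-3.5,-1.4,6.2,-6.4,88,1],[2,-3.5,-1.4,6.2,-6.4,88,1],[2,-3.5,-1.4,6.2,-6.4,88,1],[2,-3.5,-1.4,6.2,-6.4,88,1],[2,-3.5,-1.4,6.2,-6.4,88,1]],
])

```text
time_s: 9.85
tool_pos: [0.5504, 0.2908, 0.2701]
tool_rot: [0.498, 0.865, -0.035, 0.061]
wrist_force: [-0.3, 0.3, 0.4]
grip_width: 0.0853
grasp_force: 0.0
```

Run:
```python
from h import *
s=telemetry.state(); print(s["time_s"],repr(s["tool_pos"]),repr(s["joint_pos"].round(4)),repr(s["tool_rot"]))
Rt=tool(87.4,-20); a=Rt.as_matrix()[:,2]; G=O-.0225*jy+[0,0,.07]
print(row2(G+a*-.12,Rt,s))
```

```text
9.85 array([0.55036593, 0.29080887, 0.2701104 ]) array([ 0.3794,  0.1456,  1.6753, -0.1444,  1.3028, -0.1097]) array([ 0.49766978,  0.86451338, -0.0351317 ,  0.06088654])
(array([-0.01, -0.79,  8.82]), array([  7.9, -11.6,  31.8]))
```

Request:
arm_command([
  [[0,-0.4,4,2,-3,8,1],[0,-0.8,8.8,4,-6,16,1],[0,-0.8,8.8,6,-9,24,1],[0,-0.8,8.8,7.9,-11.6,31.8,1],[0,-0.8,8.8,7.9,-11.6,31.8,1]],
])

```text
time_s: 10.35
tool_pos: [0.5498, 0.2765, 0.1819]
tool_rot: [0.711, 0.682, -0.126, 0.12]
wrist_force: [0.9, 0.2, 0.5]
grip_width: 0.0854
grasp_force: 0.0
```

```bash
cat > kin.py <<'E'
import numpy as np
from scipy.optimize import least_squares
from scipy.spatial.transform import Rotation as R
from rig import telemetry
s=telemetry.state()
D=[([-1.46400818,.286278553,1.57665587,0,1.2785958,-.15001117],[.17147059,-.65286506,.23136311],[.991768701,.128042347,0,0]),
([.383,.2,1.635,0,1.307,-1.686],[.55124,.33098,.25596],[-.243,.97,0,-.001]),
([.382,.353,1.752,0,1.035,-1.143],[.553,.330,.098],[.022,1,-.001,.002]),
([0.3794,0.1456,1.6753,-0.1444,1.3028,-0.1097],[0.55036593,0.29080887,0.2701104],[0.49766978,0.86451338,-0.0351317,0.06088654]),
(s["joint_pos"],s["tool_pos"],s["tool_rot"])]
# chain: Rz(j1) T(a0,b0,h) Ry(j2) T(e1,b1,L1) Ry(j3) T(e2,b2,L2)  Rz(j4) T(e3,b3,0) Ry(j5) T(e4,0,d) Rz(j6)
def fk(q,p):
    a0,b0,h,e1,L1,e2,L2,b3,e4,d,c3,c5,c6,sg4,sg6=p
    rot=lambda ax,t:R.from_euler(ax,t)
    M=R.identity();P=np.zeros(3)
    M=M*rot("z",q[0]);P=P+M.apply([a0,b0,h]);M=M*rot("y",q[1]);P=P+M.apply([e1,0,L1])
    M=M*rot("y",q[2]+c3);P=P+M.apply([e2,0,L2]);M=M*rot("z",sg4*q[3]);P=P+M.apply([0,b3,0])
    M=M*rot("y",q[4]+c5);P=P+M.apply([e4,0,d]);M=M*rot("z",sg6*q[5]+c6)
    return P,M
def fit():
    best=None
    for c3 in (0,-np.pi/2,np.pi/2):
      for s4 in (1,-1):
       for s6 in (1,-1):
        for c6 in (0,np.pi/2,np.pi,-np.pi/2):
          g=lambda x:np.r_[x[:10],c3,-c3,c6,s4,s6]
          def f(x):
            o=[]
            for q,P,r in D:
                p,M=fk(q,g(x)); o+=list((p-P)); o+=list((R.from_quat(r).inv()*M).as_rotvec()*.3)
            return np.r_[o,np.array(x-x0)*3e-3]
          x0=np.array([0,.05,.15,0,.4,0,.4,.05,0,.25])
          e=f(x0).reshape(-1)[:30].reshape(5,2,3)[:,1]
          if np.abs(e).max()>.1: continue
          r=least_squares(f,x0)
          if best is None or r.cost<best[0]: best=(r.cost,g(r.x),r.fun[:30])
    return best
E
python3 - <<'E'
from kin import *
print(s["tool_pos"],s["joint_pos"].round(4),s["tool_rot"].round(3))
b=fit(); print(b and (b[0],b[1].round(4),np.abs(b[2]).reshape(5,2,3).max(-1).round(4)))
E
```

```text
[0.54980316 0.27646124 0.18189073] [ 0.4255  0.3123  1.6659 -0.3188  1.3389  0.5679] [ 0.711  0.682 -0.126  0.12 ]
(np.float64(3.73090062051728e-06), array([1.6000e-03, 9.9000e-02, 2.3870e-01, 3.0000e-03, 4.4250e-01,
       1.9800e-02, 5.6890e-01, 1.7000e-03, 1.2000e-03, 2.4810e-01,
       0.0000e+00, 0.0000e+00, 1.5708e+00, 1.0000e+00, 1.0000e+00]), array([[0.0002, 0.    ],
       [0.0002, 0.0022],
       [0.0006, 0.0008],
       [0.0001, 0.    ],
       [0.0001, 0.    ]]))
```

```bash
cat >> kin.py <<'E'
p=np.r_[fit()[1]]
lo=np.array([-2.77,-.9,.21,-1.53,.24,-2.84]);hi=np.array([2.77,2.22,2.48,4.67,2.81,2.84])
def ik(P,M,q0):
    f=lambda q:np.r_[(fk(q,p)[0]-P),(M.inv()*fk(q,p)[1]).as_rotvec()*.3]
    r=least_squares(f,np.clip(q0,lo+.01,hi-.01),bounds=(lo,hi)); return r.x,np.abs(r.fun).max()
def chain(q):
    M=R.from_euler("z",q[0]);P=M.apply(p[:3]);M=M*R.from_euler("y",q[1]);E=P+M.apply([p[3],0,p[4]]);M=M*R.from_euler("y",q[2]);return E,E+M.apply([p[5],0,p[6]])
def final(phi,th,P0=(.5025,-.108,.1075),off=.019):
    # a = cos(th) u - sin(th) z ; tool x = sin(th) u + cos(th) z   (cup z = up)
    u=np.array([np.cos(phi),np.sin(phi),0]);z=np.array([0,0,1.])
    a=np.cos(th)*u-np.sin(th)*z; x=np.sin(th)*u+np.cos(th)*z
    M=R.from_matrix(np.c_[x,np.cross(a,x),a]); return np.array(P0)+off*a,M
E
python3 - <<'E'
from kin import *
rng=np.random.default_rng(0)
for th in (20,25):
  for ph in range(-180,180,20):
    P,M=final(np.radians(ph),np.radians(th)); seen=[]
    for k in range(10):
        q,e=ik(P,M,rng.uniform(lo,hi))
        if e<1e-4 and not any(np.abs(q-x).max()<.05 for x in seen):
            seen.append(q); E,W=chain(q); print(th,ph,q.round(2),"elbow",E.round(2),"wrist",W.round(2),"margin",np.minimum(q-lo,hi-q).min().round(2))
E
```

```text
20 -180 [-0.29  0.73  1.55 -0.31  2.06 -1.82] elbow [0.31 0.01 0.57] wrist [ 0.72 -0.11  0.19] margin 0.75
20 -160 [-0.19  0.69  1.6  -0.55  1.96 -2.  ] elbow [0.3  0.04 0.58] wrist [ 0.71 -0.04  0.19] margin 0.84
20 -140 [-0.11  0.63  1.7  -0.77  1.81 -2.13] elbow [0.27 0.07 0.59] wrist [0.67 0.03 0.19] margin 0.71
20 -120 [-0.04  0.55  1.84 -0.98  1.62 -2.22] elbow [0.24 0.09 0.61] wrist [0.61 0.08 0.19] margin 0.55
20 -100 [ 0.01  0.45  2.   -1.21  1.42 -2.26] elbow [0.19 0.1  0.64] wrist [0.54 0.1  0.19] margin 0.32
20 -80 [ 0.01  0.33  2.18 -1.49  1.2  -2.25] elbow [0.15 0.1  0.66] wrist [0.47 0.1  0.19] margin 0.04
20 -60 [-0.05  0.21  2.35  4.42  0.97 -2.17] elbow [0.1  0.09 0.67] wrist [0.4  0.08 0.19] margin 0.13
20 20 [-0.83  0.11  2.48  1.71  1.07 -0.98] elbow [0.11 0.03 0.68] wrist [ 0.3  -0.18  0.18] margin 0.0
20 40 [-0.87  0.23  2.32  1.37  1.28 -0.95] elbow [ 0.14 -0.02  0.67] wrist [ 0.34 -0.25  0.18] margin 0.16
20 60 [-0.84  0.36  2.15  1.11  1.47 -0.97] elbow [ 0.18 -0.05  0.65] wrist [ 0.39 -0.29  0.18] margin 0.33
20 80 [-0.78  0.47  1.97  0.89  1.65 -1.01] elbo
[... 1389 characters left out ...]
0.    0.67] wrist [ 0.34 -0.24  0.2 ] margin 0.16
25 60 [-0.83  0.31  2.15  1.07  1.41 -0.92] elbow [ 0.17 -0.04  0.66] wrist [ 0.4  -0.29  0.2 ] margin 0.33
25 80 [-0.77  0.43  1.98  0.85  1.59 -0.99] elbow [ 0.2  -0.06  0.64] wrist [ 0.47 -0.31  0.2 ] margin 0.5
25 100 [-0.69  0.53  1.83  0.64  1.76 -1.08] elbow [ 0.24 -0.07  0.62] wrist [ 0.54 -0.31  0.2 ] margin 0.65
25 120 [-0.59  0.61  1.7   0.43  1.89 -1.22] elbow [ 0.27 -0.06  0.6 ] wrist [ 0.61 -0.29  0.2 ] margin 0.78
25 140 [-0.49  0.66  1.61  0.2   1.99 -1.4 ] elbow [ 0.29 -0.04  0.59] wrist [ 0.66 -0.24  0.2 ] margin 0.82
25 160 [-0.39  0.69  1.57 -0.04  2.02 -1.61] elbow [ 0.3  -0.02  0.58] wrist [ 0.7  -0.18  0.2 ] margin 0.79
```

Run:
```python
from h import *
s=telemetry.state()
Rt=tool(87.4,-20); a=Rt.as_matrix()[:,2]; G=O-.0225*jy+[0,0,.07]
print(row2(G+a*.024,Rt,s), G+a*.024)
im=get_image("top")
for q in [(310,216),(414,188),(426,200),(375,318-100)]: print(q,ray(im,q,0.03).round(3))
```

```text
(array([-0.07,  0.  , 14.33]), array([0. , 0. , 0.2])) [0.54760697 0.22682313 0.04744738]
(310, 216) [0.535 0.041 0.03 ]
(414, 188) [ 0.611 -0.22   0.03 ]
(426, 200) [ 0.581 -0.25   0.03 ]
(375, 218) [ 0.533 -0.119  0.03 ]
```

Request:
arm_command([
  [[0,0,4,0,0,0,1],[0,0,8,0,0,0,1],[0,0,11,0,0,0,1],[0,0,13,0,0,0,1],[0,0,14.3,0,0,0,1],[0,0,14.3,0,0,0,1]],
])

```text
time_s: 11.0
tool_pos: [0.5468, 0.2262, 0.0474]
tool_rot: [0.711, 0.682, -0.126, 0.119]
wrist_force: [0.3, -1.1, 0.7]
grip_width: 0.0852
grasp_force: 0.0
```

Run:
```python
from h import *
s=telemetry.state(); print(s["tool_pos"],s["wrist_force"])
im=get_image("scene"); cv2.imwrite("pics/s4.png",cv2.resize(im["pixels"][190:320,170:320,::-1],None,fx=4,fy=4,interpolation=cv2.INTER_CUBIC))
```

```text
[0.54677708 0.22617102 0.0474375 ] [ 0.30114529 -1.09444598  0.71338302]
```

View pics/s4.png

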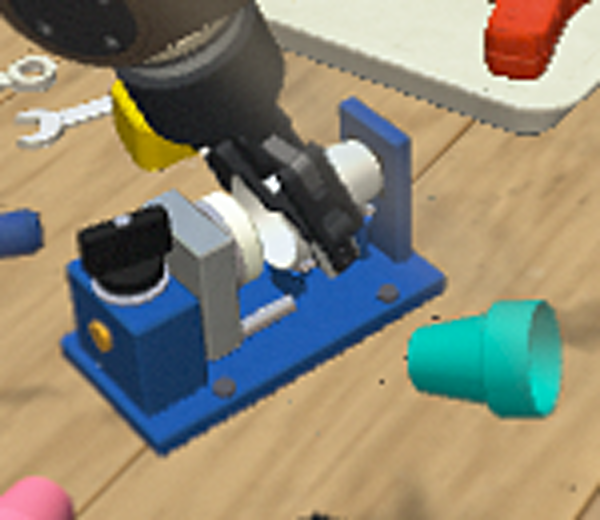

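The picture shows the near finger alongside the cup at (320,220), the jaw back, and the wing now along the jig at (125,245). I check where the pad sits along the collar.

Run:
```python
from h import *
im=get_image("scene")
jx=np.array([jy[1],-jy[0],0])
for y in (-.010,-.0225,-.035,-.08): 
    for z in (.07,.1): print(y,z,((px(im,O+jy*y-jx*(.03 if z<.1 else 0)+[0,0,z])-[170,190])*4).round(0))
s=telemetry.state(); M=R.from_quat(s["tool_rot"])
for d in (0,.019,.03): print("finger back",d,((px(im,s["tool_pos"]+M.apply([0,-.057,-d]))-[170,190])*4).round(0),((px(im,s["tool_pos"]+M.apply([0,-.0425,-d]))-[170,190])*4).round(0))
```

```text
-0.01 0.07 [294. 247.]
-0.01 0.1 [257. 175.]
-0.0225 0.07 [313. 237.]
-0.0225 0.1 [276. 165.]
-0.035 0.07 [332. 227.]
-0.035 0.1 [295. 156.]
-0.08 0.07 [397. 192.]
-0.08 0.1 [361. 123.]
finger back 0 [356. 284.] [339. 270.]
finger back 0.019 [346. 264.] [328. 250.]
finger back 0.03 [339. 252.] [322. 238.]
```

Request:
arm_command([
  [[0.1,0,0,0,0,0,0.8],[0.1,0,0,0,0,0,0],[0.1,0,0,0,0,0,0],[0.1,0,0,0,0,0,0],[0.1,0,0,0,0,0,0],[0.1,0,0,0,0,0,0]],
])

```text
time_s: 11.7
tool_pos: [0.548, 0.229, 0.0506]
tool_rot: [0.711, 0.681, -0.125, 0.12]
wrist_force: [-4.0, 2.0, 4.9]
grip_width: 0.0591
grasp_force: 65.5
```

Run:
```python
from h import *
s=telemetry.state(); print({k:np.round(v,3) for k,v in s.items() if k[:2] in("to","wr","gr","jo")})
print(R.from_quat(s["tool_rot"]).inv().apply([0,0,1]))
```

```text
{'joint_pos': array([ 0.358,  0.42 ,  1.794, -0.362,  1.095,  0.595]), 'joint_vel': array([-0.002, -0.001,  0.001, -0.   , -0.002,  0.   ]), 'tool_pos': array([0.548, 0.229, 0.051]), 'tool_rot': array([ 0.711,  0.681, -0.125,  0.12 ]), 'wrist_force': array([-3.998,  2.026,  4.923]), 'wrist_torque': array([-0.001,  0.528, -0.159]), 'grasp_force': np.float64(65.52), 'grip_width': np.float64(0.059)}
[-0.34123356  0.00116132 -0.93997782]
```

Request:
arm_command([
  [[-0.3,0,-0.9,0,0,0,0],[-1,0,-2.8,0,0,0,0],[-2,0,-5.6,0,0,0,0],[-3.4,0,-9.4,0,0,0,0],[-4.8,0,-13.2,0,0,0,0],[-5.4,0,-15,0,0,0,0],[-5.4,0,-15,0,0,0,0]],
])

```text
time_s: 12.4
tool_pos: [0.5501, 0.2295, 0.2134]
tool_rot: [0.712, 0.681, -0.12, 0.122]
wrist_force: [0.3, 0.1, -0.7]
grip_width: 0.0593
grasp_force: 64.7
```

Run:
```python
from h import *
from kin import *
s=telemetry.state(); print({k:np.round(v,3) for k,v in s.items() if k[:2] in("to","wr","gr","jo")})
im=get_image("scene"); cv2.imwrite("pics/s5.png",cv2.resize(im["pixels"][110:330,140:420,::-1],None,fx=2.8,fy=2.8,interpolation=cv2.INTER_CUBIC))
for d in landmark_of("scene","cup")[:3]: print(d["score"],w(im,d["location"]).round(4))
G=s["tool_pos"]-.016*R.from_quat(s["tool_rot"]).apply([0,0,1]); print("grasp",G.round(4))
q0=s["joint_pos"]
for ph in (50,60,70):
    P,M=final(np.radians(ph),np.radians(20),P0=(.5025,-.108,.22)); qf,e=ik(P,M,np.array([-.84,.2,2.1,1.1,1.47,-.97])); print(ph,qf.round(2),e)
    if ph==60:
        R0=R.from_quat(s["tool_rot"])
        for t in (.25,.5,.75,1):
            q=q0+(qf-q0)*t; Pq,Mq=fk(q,p); print(t,Pq.round(3),"a",Mq.apply([0,0,1]).round(2),"row",(R0.inv().apply(Pq-s["tool_pos"])*100).round(2),(R0.inv()*Mq).as_rotvec(degrees=True).round(1), "axisup",Mq.apply([np.cos(.349),0,-np.sin(.349)]).round(2))
```

```text
{'joint_pos': array([ 0.358,  0.226,  1.711, -0.329,  1.347,  0.499]), 'joint_vel': array([-0.002,  0.052,  0.072,  0.007, -0.026,  0.01 ]), 'tool_pos': array([0.55 , 0.23 , 0.213]), 'tool_rot': array([ 0.712,  0.681, -0.12 ,  0.122]), 'wrist_force': array([ 0.334,  0.078, -0.671]), 'wrist_torque': array([ 0.266, -0.018,  0.04 ]), 'grasp_force': np.float64(64.73), 'grip_width': np.float64(0.059)}
0.87 [0.5041 0.4251 0.0162]
0.73 [0.5456 0.1761 0.2311]
0.58 [0.4521 0.221  0.0181]
grasp [0.5502 0.2349 0.2284]
50 [-0.86  0.04  2.23  1.2   1.47 -0.72] 4.0700196379805916e-09
60 [-0.84  0.12  2.14  1.1   1.58 -0.76] 2.4935609133081016e-13
0.25 [0.519 0.138 0.169] a [-0.28  0.01 -0.96] row [-7.29 -2.76  7.29] [17.6 18.8  2.4] axisup [0.22 0.93 0.3 ]
0.5 [0.501 0.075 0.159] a [-0.27  0.45 -0.85] row [-12.9   -4.31  10.4 ] [22.8 44.3  7.6] axisup [0.37 0.67 0.64]
0.75 [0.505 0.008 0.177] a [ 0.02  0.78 -0.63] row [-19.81  -3.59  10.98] [12.7 69.9 16.1] axisup [0.32 0.28 0.9 ]
1 [ 0.511 -0.093  0.214] a [ 0.47  0.81 -0.34] row [-30.45  -2.49  10.89] [-12.4  87.7  27.9] axisup [0. 0. 1.]
70 [-0.82  0.2   2.06  1.01  1.68 -0.8 ] 4.082650884029704e-12
```

View pics/s5.png

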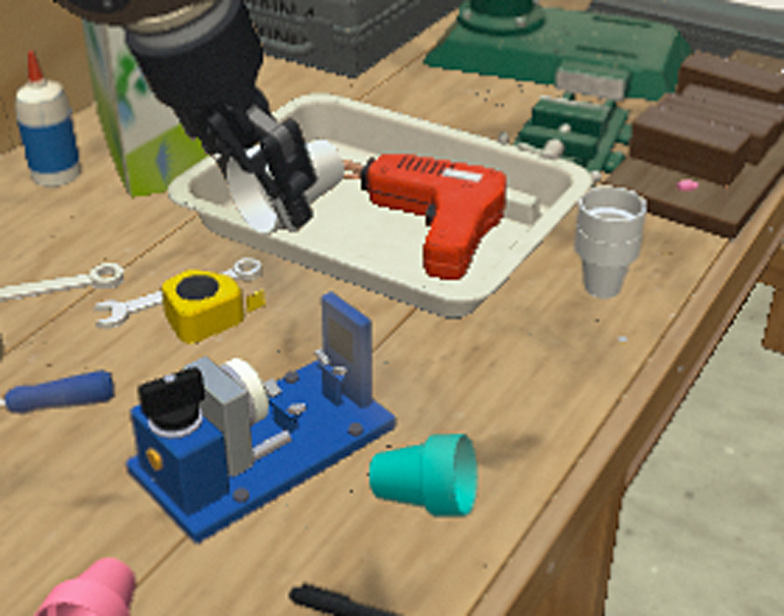

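The crop shows the cup held at (290,190), the jig empty behind it with the jaw back, and the stack at (610,240) clear. Now I carry it over and turn it upright.

Request:
arm_command([
  [[-4,-1.4,1,6,6,1,0],[-8.7,-2.8,3.5,17.6,18.8,2.4,0],[-8.7,-2.8,3.5,17.6,18.8,2.4,0],[-11.5,-3.6,5,20,31,5,0],[-14.3,-4.3,6.6,22.8,44.3,7.6,0],[-14.3,-4.3,6.6,22.8,44.3,7.6,0],[-14.3,-4.3,6.6,22.8,44.3,7.6,0],[-17.8,-4,7,18,57,12,0],[-21.2,-3.6,7.2,12.7,70,16,0],[-21.2,-3.6,7.2,12.7,70,16,0],[-21.2,-3.6,7.2,12.7,70,16,0],[-21.2,-3.6,7.2,12.7,70,16,0]],
])

```text
time_s: 13.7
tool_pos: [0.5006, 0.0069, 0.2102]
tool_rot: [0.745, 0.51, 0.249, -0.351]
wrist_force: [0.6, 0.1, -0.9]
grip_width: 0.0589
grasp_force: 64.8
```

```bash
cat >> h.py <<'E'
cz=R.from_quat([.711,.681,-.125,.12]).inv().apply(jy)   # cup axis in the tool frame at the grip
def upright(phi): # tool rotation with cup axis up, tool y = horizontal, a heading phi deg
    th=np.arctan2(-cz[2],cz[0]); u=np.array([np.cos(np.radians(phi)),np.sin(np.radians(phi)),0]);z=np.array([0,0,1.])
    a=np.cos(th)*u-np.sin(th)*z; x=np.sin(th)*u+np.cos(th)*z
    return R.from_matrix(np.c_[x,np.cross(a,x),a])
E
python3 - <<'E'
from h import *
s=telemetry.state(); print({k:np.round(v,3) for k,v in s.items() if k[:2] in("to","wr","gr","jo")}); print("cz",cz.round(3))
M=upright(60); a=M.apply([0,0,1]); print(a)
print(row2(np.array([.5025,-.108,.22])+.016*a,M,s))
E
```

```text
{'joint_pos': array([-0.55 ,  0.096,  2.019,  0.732,  1.582, -0.388]), 'joint_vel': array([ 0.033, -0.008, -0.039, -0.011,  0.003,  0.013]), 'tool_pos': array([0.501, 0.007, 0.21 ]), 'tool_rot': array([ 0.745,  0.51 ,  0.249, -0.351]), 'wrist_force': array([ 0.572,  0.095, -0.923]), 'wrist_torque': array([-0.446, -0.01 ,  0.055]), 'grasp_force': np.float64(64.794), 'grip_width': np.float64(0.059)}
cz [ 0.94   0.002 -0.341]
[ 0.46995437  0.81398485 -0.34142577]
(array([-5.31,  3.15, -8.17]), array([-21.6,  22.8,  -5.4]))
```

Request:
arm_command([
  [[-1.4,0.8,-2,-5.4,5.7,-1.3,0],[-2.7,1.6,-4,-10.8,11.4,-2.7,0],[-4,2.4,-6.1,-16.2,17.1,-4,0],[-5.3,3.15,-8.2,-21.6,22.8,-5.4,0],[-5.3,3.15,-8.2,-21.6,22.8,-5.4,0],[-5.3,3.15,-8.2,-21.6,22.8,-5.4,0],[-5.3,3.15,-8.2,-21.6,22.8,-5.4,0]],
])

```text
time_s: 14.4
tool_pos: [0.512, -0.0944, 0.2175]
tool_rot: [0.708, 0.412, 0.497, -0.286]
wrist_force: [0.2, 0.6, -1.4]
grip_width: 0.0591
grasp_force: 65.0
```

Run:
```python
from h import *
s=telemetry.state(); print({k:np.round(v,3) for k,v in s.items() if k[:2] in("to","wr","gr")})
M=R.from_quat(s["tool_rot"]); print("axis",M.apply(cz).round(3),"a",M.apply([0,0,1]).round(3))
print("grasp",(s["tool_pos"]-.016*M.apply([0,0,1])).round(4))
ims=[]
for c in ("scene","top"):
    im=get_image(c)
    for l in ("cup","stack_top","stack_bottom"):
        for d in landmark_of(c,l)[:5]:
            P=w(im,d["location"])
            if P[1]<0: print(c,l,round(d["score"],2),P.round(4))
    k=im["pixels"][130:230,310:410] if c=="scene" else im["pixels"][180:280,325:425]
    ims.append(cv2.resize(k[:,:,::-1],None,fx=4,fy=4,interpolation=cv2.INTER_CUBIC))
cv2.imwrite("pics/p6.png",np.hstack(ims))
```

```text
{'tool_pos': array([ 0.512, -0.094,  0.218]), 'tool_rot': array([ 0.708,  0.412,  0.497, -0.286]), 'wrist_force': array([ 0.22 ,  0.564, -1.36 ]), 'wrist_torque': array([-0.453,  0.27 , -0.022]), 'grasp_force': np.float64(64.965), 'grip_width': np.float64(0.059)}
axis [-0.002  0.001  1.   ] a [ 0.468  0.815 -0.341]
grasp [ 0.5045 -0.1074  0.223 ]
scene cup 0.91 [ 0.5037 -0.1121  0.1667]
scene stack_top 0.97 [ 0.5043 -0.1155  0.0265]
scene stack_bottom 0.54 [ 0.5032 -0.1127  0.0006]
top cup 0.66 [ 0.5001 -0.1107  0.1683]
top stack_top 0.53 [ 0.503  -0.1105  0.0204]
top stack_bottom 0.47 [ 5.058e-01 -1.060e-01 -3.000e-04]
```

View pics/p6.png

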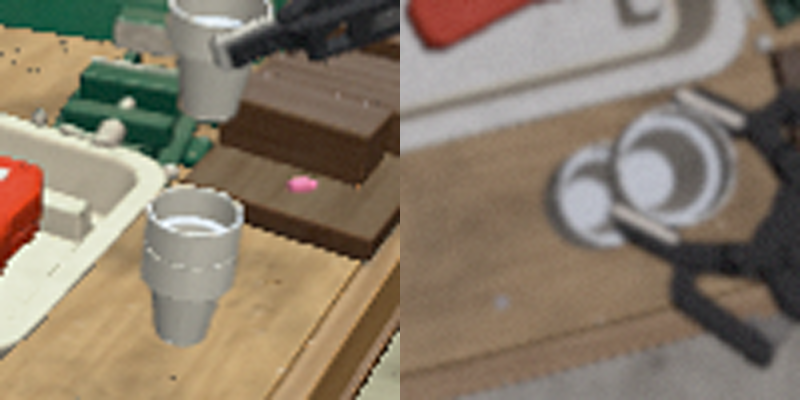

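Left (scene): the cup is upright, held at (215,50) above the stack rim (193,210). Right (top): the held cup is at (672,165) over the stack at (600,195). The kinematic cup axis (0.5023,-0.1112) agrees with the networks. I fit the stack centre better before inserting.

```bash
cat > fit.py <<'E'
from h import *
from scipy.optimize import minimize
t=np.linspace(0,2*np.pi,60,endpoint=False)
def prof(c,z0): # points on a cup's outline
    pts=[]
    for z,r in ((0,.017),(.045,.025),(.045,.03),(.07,.03)): pts.append(np.c_[c[0]+r*np.cos(t),c[1]+r*np.sin(t),np.full(60,z0+z)])
    return pts
def mask(im,c,z0s):
    m=np.zeros((420*4,560*4),np.uint8)
    for z0 in z0s:
        rings=[np.array([px(im,P) for P in r]) for r in prof(c,z0)]
        for a,b in ((0,1),(2,3)):
            h=cv2.convexHull(np.r_[rings[a],rings[b]].astype(np.float32)); cv2.fillConvexPoly(m,np.round(h*4+1.5).astype(int),1)
    return cv2.resize(m.astype(np.float32),(560,420),interpolation=cv2.INTER_AREA)
def fit(im,m,z0s,c0):
    f=lambda c:np.abs(mask(im,c,z0s)-m).sum()
    r=minimize(f,c0,method="Nelder-Mead",options=dict(initial_simplex=[c0,[c0[0]+.006,c0[1]],[c0[0],c0[1]+.006]],xatol=2e-4,fatol=.5,maxiter=60)); return r.x,r.fun,m.sum()
E
python3 - <<'E'
from fit import *
im=get_image("scene")
for l in ("stack_top","stack_bottom","cup"):
    for d in silhouettes("scene",l)[:4]:
        ys,xs=np.nonzero(d["pixels"]); 
        if xs.mean()>310: print(l,round(d["score"],2),d["pixels"].sum(),xs.min(),xs.max(),ys.min(),ys.max()); np.save(f"m_{l}_{int(ys.mean())}.npy",d["pixels"])
ms=[d["pixels"] for l in ("stack_top","stack_bottom") for d in silhouettes("scene",l) if d["score"]>.4 and np.nonzero(d["pixels"])[1].mean()>310 and np.nonzero(d["pixels"])[0].mean()>170]
if ms: print("union",fit(im,np.any(ms,0).astype(float),(0,.025),[.504,-.110]))
E
```

```text
stack_top 0.67 440 346 370 176 197
stack_bottom 0.77 363 346 368 194 216
cup 0.9 510 352 377 126 159
union (array([ 0.50229232, -0.11268734]), np.float64(42.75), np.float64(795.0))
```

Request:
arm_command([
  [[-2.8,0,1,0,0,0,0],[-5.2,0,1.9,0,0,0,0],[-6.6,0,2.4,0,0,0,0],[-7.3,0,2.65,0,0,0,0],[-8,0,2.9,0,0,0,0],[-8,0,2.9,0,0,0,0]],
])

```text
time_s: 15.7
tool_pos: [0.5118, -0.0957, 0.1318]
tool_rot: [0.708, 0.41, 0.498, -0.286]
wrist_force: [-0.1, -0.1, -1.2]
grip_width: 0.059
grasp_force: 65.0
```

Run:
```python
from fit import *
s=telemetry.state(); print({k:np.round(v,3) for k,v in s.items() if k[:2] in("to","wr","gr")})
M=R.from_quat(s["tool_rot"]); u=M.apply([0,0,1])*[1,1,0]; u/=np.linalg.norm(u)
print("cup axis",M.apply(cz).round(3),"cup",(s["tool_pos"]-.0194*u-[0,0,.0515]).round(4), "down", (M.inv().apply([0,0,-1])).round(3))
for c in ("scene","top"):
    im=get_image(c)
    for l in ("cup","stack_top","stack_bottom"):
        for d in landmark_of(c,l)[:5]:
            P=w(im,d["location"])
            if P[1]<0: print(c,l,round(d["score"],2),P.round(4))
    if c=="scene":
        cv2.imwrite("pics/s7.png",cv2.resize(im["pixels"][140:230,310:430,::-1],None,fx=5,fy=5,interpolation=cv2.INTER_CUBIC))
        print("cam->",((s["tool_pos"]-im["pose"][:3,3])).round(2))
```

```text
{'tool_pos': array([ 0.512, -0.096,  0.132]), 'tool_rot': array([ 0.708,  0.41 ,  0.498, -0.286]), 'wrist_force': array([-0.105, -0.093, -1.153]), 'wrist_torque': array([-0.452,  0.245, -0.061]), 'grasp_force': np.float64(64.955), 'grip_width': np.float64(0.059)}
cup axis [-0.002 -0.001  1.   ] cup [ 0.5021 -0.1125  0.0803] down [-0.941 -0.003  0.34 ]
scene cup 0.96 [ 0.4992 -0.1122  0.081 ]
scene stack_top 0.75 [ 0.5045 -0.1163  0.025 ]
scene stack_bottom 0.55 [ 0.5022 -0.1102 -0.0006]
cam-> [ 0.53 -0.75 -0.53]
top cup 0.71 [ 0.5019 -0.1128  0.0825]
top stack_top 0.44 [ 0.5024 -0.1116  0.0206]
top stack_bottom 0.42 [ 0.5026 -0.1066 -0.0023]
```

View pics/s7.png

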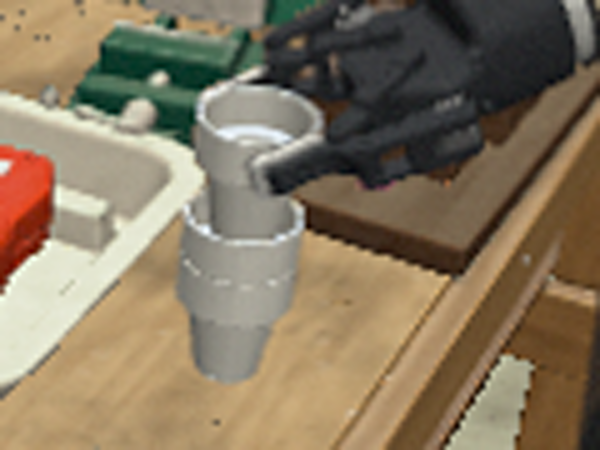

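The cup base is inside the stack mouth. Its rim spans columns 196–323 (centre about 260) against the stack rim 183–303 (centre about 243). I compare these with projections.

Run:
```python
from fit import *
im=get_image("scene")
g=lambda uv:((uv-[310,140])*5+2)
def ext(c,z,r):
    q=np.array([g(px(im,np.array([c[0]+r*np.cos(a),c[1]+r*np.sin(a),z]))) for a in t]); return q[:,0].min().round(1),q[:,0].max().round(1),q[:,1].min().round(1),q[:,1].max().round(1)
for c in ((.5023,-.1127),(.5023,-.1085),(.5063,-.1127)):
    print(c,"held rim",ext(c,.150,.03),"stack rim",ext(c,.095,.03),"base",ext(c,0,.017))
```

```text
(0.5023, -0.1127) held rim (np.float64(195.0), np.float64(318.9), np.float64(87.2), np.float64(147.6)) stack rim (np.float64(184.9), np.float64(305.0), np.float64(181.6), np.float64(244.6)) base (np.float64(193.1), np.float64(257.8), np.float64(346.5), np.float64(384.3))
(0.5023, -0.1085) held rim (np.float64(189.6), np.float64(313.7), np.float64(89.9), np.float64(150.6)) stack rim (np.float64(179.5), np.float64(300.0), np.float64(184.5), np.float64(247.8)) base (np.float64(188.1), np.float64(252.9), np.float64(349.6), np.float64(387.5))
(0.5063, -0.1127) held rim (np.float64(188.6), np.float64(312.2), np.float64(84.4), np.float64(144.5)) stack rim (np.float64(178.7), np.float64(298.6), np.float64(178.7), np.float64(241.4)) base (np.float64(187.2), np.float64(251.8), np.float64(343.3), np.float64(380.9))
```

Request:
arm_command([
  [[0.05,0.08,0.15,0,0,0,0],[-0.45,0.08,0.33,0,0,0,0],[-0.9,0.08,0.5,0,0,0,0],[-1.35,0.08,0.66,0,0,0,0],[-1.83,0.08,0.83,0,0,0,0],[-1.83,0.08,0.83,0,0,0,0]],
])

```text
time_s: 16.75
tool_pos: [0.5131, -0.0945, 0.1111]
tool_rot: [0.708, 0.41, 0.498, -0.287]
wrist_force: [0.0, 1.1, -1.1]
grip_width: 0.0589
grasp_force: 65.0
```

Request:
arm_command([
  [[-0.2,0,0.07,0,0,0,0],[-0.4,0,0.14,0,0,0,0],[-0.6,0,0.21,0,0,0,0],[-0.75,0,0.27,0,0,0,0],[-0.75,0,0.27,0,0,0,0]],
])

```text
time_s: 17.25
tool_pos: [0.5133, -0.0947, 0.1039]
tool_rot: [0.708, 0.41, 0.498, -0.286]
wrist_force: [-1.6, -0.1, -1.0]
grip_width: 0.0588
grasp_force: 65.0
```

Request:
arm_command([
  [[-0.1,0,0.03,0,0,0,0],[-0.2,0,0.07,0,0,0,0],[-0.3,0,0.1,0,0,0,0],[-0.3,0,0.1,0,0,0,0]],
])

```text
time_s: 17.65
tool_pos: [0.5135, -0.0948, 0.1016]
tool_rot: [0.707, 0.411, 0.499, -0.286]
wrist_force: [-1.4, 1.7, 3.1]
grip_width: 0.0591
grasp_force: 65.1
```

Run:
```python
from fit import *
s=telemetry.state(); print({k:np.round(v,3) for k,v in s.items() if k[:2] in("to","wr","gr")})
for c in ("scene","top"):
    im=get_image(c)
    for l in ("cup","stack_top","stack_bottom"):
        for d in landmark_of(c,l)[:5]:
            P=w(im,d["location"])
            if P[1]<0: print(c,l,round(d["score"],2),P.round(4))
    if c=="scene": cv2.imwrite("pics/s8.png",cv2.resize(im["pixels"][140:230,310:430,::-1],None,fx=5,fy=5,interpolation=cv2.INTER_CUBIC))
```

```text
{'tool_pos': array([ 0.513, -0.095,  0.102]), 'tool_rot': array([ 0.707,  0.411,  0.499, -0.286]), 'wrist_force': array([-1.414,  1.659,  3.087]), 'wrist_torque': array([0.06 , 0.214, 0.161]), 'grasp_force': np.float64(65.099), 'grip_width': np.float64(0.059)}
scene cup 0.78 [ 0.5035 -0.112   0.0473]
scene stack_top 0.71 [ 0.5091 -0.1173  0.0233]
scene stack_bottom 0.59 [ 0.5053 -0.1111 -0.0029]
top cup 0.65 [ 0.4981 -0.1104  0.0529]
top stack_top 0.59 [ 0.5045 -0.1101  0.0216]
top stack_bottom 0.43 [ 0.5008 -0.106   0.0006]
```

View pics/s8.png

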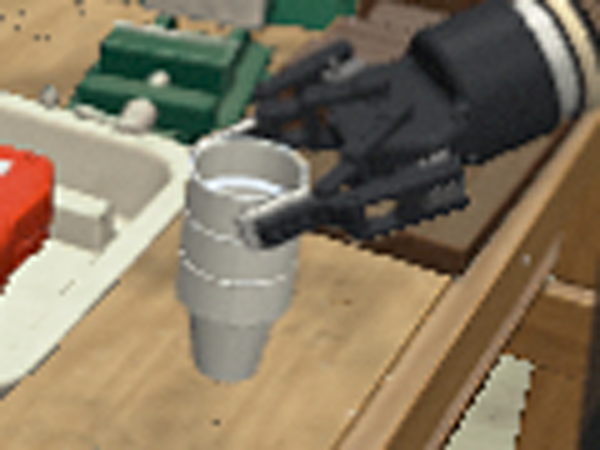

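The cup is seated: three collars are stacked with thin seams at rows ~235 and ~275, and the wrist feels about 4 N upward. Release and back out.

Request:
arm_command([
  [[0,0,0,0,0,0,0.8],[0,0,0,0,0,0,1],[0,0,0,0,0,0,1],[0,0,0,0,0,0,1],[0,0,-1.5,0,0,0,1],[0,0,-4,0,0,0,1],[0,0,-8,0,0,0,1],[0,0,-12,0,0,0,1],[0,0,-14,0,0,0,1],[0,0,-14,0,0,0,1]],
])

```text
time_s: 19.05
tool_pos: [0.4472, -0.2129, 0.15]
tool_rot: [0.709, 0.41, 0.499, -0.283]
wrist_force: [0.2, -0.2, -0.2]
grip_width: 0.0855
grasp_force: 0.0
```

Run:
```python
from fit import *
s=telemetry.state(); print({k:np.round(v,3) for k,v in s.items() if k[:2] in("to","wr","gr")})
ims=[]
for c in ("scene","top"):
    im=get_image(c)
    for l in ("cup","stack_top","stack_bottom","tape_measure","marker","driver_blue"):
        for d in landmark_of(c,l)[:5]:
            P=w(im,d["location"])
            if P[1]<0 or l[0] in "tmd": print(c,l,round(d["score"],2),P.round(4))
    k=im["pixels"][140:230,310:410] if c=="scene" else im["pixels"][185:275,325:425]
    ims.append(cv2.resize(k[:,:,::-1],None,fx=4,fy=4,interpolation=cv2.INTER_CUBIC))
cv2.imwrite("pics/p9.png",np.hstack(ims))
```

```text
{'tool_pos': array([ 0.447, -0.213,  0.15 ]), 'tool_rot': array([ 0.709,  0.41 ,  0.499, -0.283]), 'wrist_force': array([ 0.229, -0.16 , -0.173]), 'wrist_torque': array([-0.35 ,  0.204,  0.004]), 'grasp_force': np.float64(0.0), 'grip_width': np.float64(0.085)}
scene cup 0.91 [ 0.4984 -0.1124  0.0498]
scene stack_top 0.67 [ 0.5064 -0.1171  0.0248]
scene stack_bottom 0.68 [ 0.5026 -0.1122  0.0015]
scene tape_measure 0.84 [ 0.7278  0.1841 -0.0017]
scene marker 0.57 [0.3586 0.3084 0.0012]
scene driver_blue 0.89 [ 0.7358  0.3927 -0.0043]
top cup 0.73 [ 0.5041 -0.1118  0.05  ]
top marker 0.64 [ 0.366   0.3132 -0.0043]
top driver_blue 0.65 [ 7.348e-01  3.963e-01 -5.000e-04]
```

View pics/p9.png

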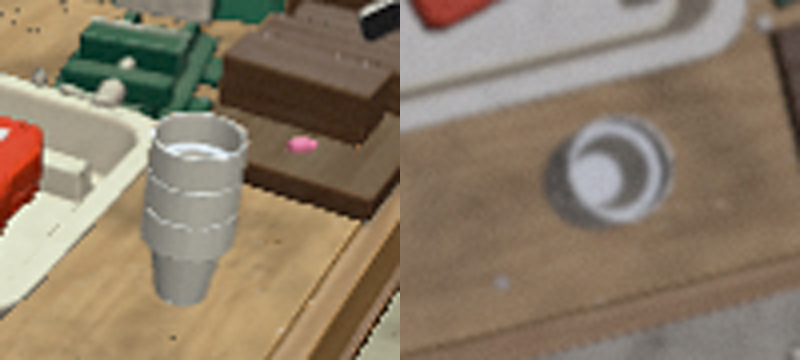

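The three cups stand upright and evenly nested: the rim is at (197,135), with seams at rows 185 and 220. The cup origin measures z ≈ 0.050. The bystanders have not moved and the gripper is clear, so I hand in.

```bash
python3 -c "
from rig import bot
print(bot.hand_in())"
```

```text
the job is handed in; nothing more can be done
None
```

I turned the knob anticlockwise to its stop (jaw back about 30 mm), nested the aluminium cup mouth up in the upright stack (cup origin at 0.050 m, fully home), and handed the job in at about 19 s; the verdict was not reported.

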